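# Load the slide scanner and shut its hood

## Robot

A 6-joint arm with a two-finger parallel gripper is mounted at the origin on the work surface. World frame = base frame: x ahead of the robot, y to its left, z up, the work surface at z = 0. Lengths are in m, angles in rad, forces in N, time in s.
With the tool pointing down it reaches from about 0.25 to 0.775 m from the base axis. Payload 4 kg.
Tool frame: the origin (TCP) lies on the centre line of the jaws, within the pads' length; the fingertips stand 19 mm ahead of it and the grasp point (between the pads) is the TCP; z points along the fingers, y is the line along which they close (so a half turn about z gives the same grasp; the last joint's range is limited). The gripper opens to 94 mm and grips with 3 to 60 N. Pads are 16 mm wide; open, the fingers measure 119 mm over their backs; the gripper's body (75 mm by 177 mm) begins 78 mm behind the grasp point.
Start: joints at [-1.323, 0.087, 1.371, -0, 1.684, -0.103], TCP at [0.189, -0.517, 0.225] pointing down, gripper open.
Joint ranges: [-3.1, 3.1], [-0.76, 2.03], [0.27, 2.55], [-1.08, 4.22], [0.17, 2.65], [-2.57, 2.57]. Speed limits (rad/s): [2.79, 2.79, 3.14, 3.14, 3.14, 3.14].

## Interface

Orientations are given as a rotation vector (axis times angle).
In Python, from cell import manip, imaging gives the robot as it stands.
- The arm moves only by the tool arm_command, never from a script. Its argument "deltas" is a list of rows, each an object with "grip": the closure, from -1 (fully open) to 1 (shut), so that 0 is half open; "travel": the shift along the world's x, y, z in units of 60 mm (1.0 is 60 mm), a list of three; "delta_rot": the turn, a rotation vector about the world's x, y, z in rad, a list of three. A call has 1 to 10 rows; each row is the pose to reach, as a shift and turn from the pose commanded when the call began; what a row does not reach only later rows make up. A row lasts 1/8 s, in which the tool goes at most 62.5 mm and 10.7 degrees, less where a joint would pass 70% of its speed; a pose out of reach is approached as far as the arm can. A call with a gripper value outside its range is refused whole. The fingers move at their own pace and stop on an object; the grip force is fixed at half the most. Time passes only in rows, so rows that repeat a pose let the fingers close. It gives the time, the measured TCP pose, the force, the opening and the grip force at its end, in the units of the state.
- manip.get_obs(): the state, without advancing time (a new reading comes with each control period).
- imaging.capture(name): name is "scene" or "top" or "wrist"; returns a dict with "img" (384x512x3 uint8, blue, green, red), "fx", "fy", "cx", "cy" (pixels), "position" and "attitude" of the camera in the world. Camera axes: x right, y up, looking along -z (the intrinsics and any distortion apply to the point x, -y, -z); pixel columns grow to the right and rows downward; lengths in m; the calibration is good to about 2 mm. The wrist camera is an equidistant fisheye: a pixel r from the principal point sees the ray r / f radians off the axis. A picture is of the moment at which its call begins. There is no depth.
- manip.close_job(): hands the job in; it is judged then, once.
The state is a dict: "clock": time; "joint_pos": joint angles; "joint_velocities": joint speeds; "effort": joint torques, N m; "position": TCP position; "tool_rot": TCP orientation; "contact_force": force on the tool from outside, world axes, zero at the start; "moment": the same for the moment, N m; "opening": finger opening in m; "grasp_force": force on a finger pad.
Only numpy, scipy, OpenCV 4.12 (cv2) and the standard library are available. Lean on these libraries where they do the work, as an engineer would, in place of code of your own. Each camera call takes 0.05 s, during which the arm holds its last target. There are 200 camera calls.

## Task

Using only your fingertips, push the scanner tray that holds the glass slides fully home into the scanner, then push the raised hood on top down until it is fully shut. Leave the other tray, with its empty carrier, pulled out, do not lift anything, and leave the things standing around the scanner where they are.

Things in the scene. Friction and masses are not known exactly. Their poses are not given: they have to be found in the camera images.
- scanner: White slide scanner, a low box fixed to the bench, 170 (x) x 250 (y) x 100 mm high. Origin at the centre of its underside; its own x points from its front (the tray side, facing the robot) to its back, y to its left as seen from the robot, z up. The front face is at x = -85 mm. A 12 mm high rim on the roof surrounds the scan well under the hood.
- tray_left (a joint): Left tray (scanner y = +60 mm), a shallow open tray with a grey front panel, sliding along scanner x: 0 = pulled out, 0.075 m = fully home against a stop. It moves stiffly (about 2 N), does not spring back and stays where it is left.
- tray_right (a joint): Right tray (scanner y = -60 mm), just like the left: 0 = pulled out, 0.075 m = fully home.
- tray_left_front (a point): Centre of the front face of the left tray's panel, 62 mm above the bench. The panel is upright, 112 mm wide (scanner y), 56 mm high (34 to 90 mm above the bench), 12 mm thick, flat and without a handle; it faces scanner -x. Moves with the tray; axes as the scanner's.
- tray_right_front (a point): The same point on the right tray's panel, of the same size.
- loaded_carrier_c (a point): Centre of the carrier with two glass slides (76 x 26 mm, each with a white frosted end) lying side by side in it: a loose black plate 64 (x) x 82 (y) x 7 mm, lying in one of the two trays (either one), between low tray walls with 2 mm play. Its y in the scanner's frame tells the tray. Axes as the scanner's.
- empty_carrier_c (a point): Centre of the other, equal black carrier, without slides, lying in the other tray.
- hood (a joint): Hood, a grey flat lid 115 mm long (from hinge to free edge) x 190 mm wide (scanner y) x 8 mm thick, hinged at the back of the scanner's roof, over the scan well: 0 = shut (lying level, its top 120 mm above the bench), positive = raised at the free (front) edge, rad; it begins between 0.75 and 1.1. A stiff hinge (about 0.2 N m) holds it where it is left.
- hood_hinge (a point): Middle of the hood's hinge line, at the hood's underside, at x = 80 mm, z = 112 mm in the scanner's frame, fixed; the hinge line runs along scanner y.
- hood_edge (a point): Middle of the upper edge of the hood's free end (115 mm from the hinge along the hood, on its outer face); moves with the hood. Its z axis is the hood's outer normal.
- oil_bottle_c (a point): Centre of a loose brown bottle, 36 mm diameter, 70 mm high, standing on the bench to the left of the scanner. Bystander.
- stain_jar_c (a point): Centre of a loose open glass jar, 56 mm diameter, 75 mm high, to the right of the scanner. Bystander.
- slide_box_c (a point): Centre of a loose closed white box, 90 x 40 x 35 mm high, on the bench to the right of the trays. Bystander.
Mind the look-alikes: they are no part of the job. Leave any blue, brown or purple look-alike of the part that bears loaded_carrier_c alone.

How it is judged:
By the outcome, as a careful person would: the job done as asked, in the order asked, and still so for the second after the job is handed in, with the robot touching nothing.
It also fails if it takes over 48 s, if anything falls off the work surface, if the arm or the gripper's body presses on something with over 40 N, if the wrist force passes 120 N, or if a joint passes its speed limit or range.

## Working session

There is one attempt and no reset: what is moved stays moved. The work goes in short steps, Python scripts to look and compute and a tool call to move; the robot and the scene stay as the last step left them, time stands still between calls to the robot, and variables do not carry over. Pictures are saved under pics/ and viewed, at most 10 in all, crops included, and the job is handed in when it is done.

Besides the shell and the picture viewer there is one more tool, called after "Request:" as name([rows], argument=value, ...), one row to a line, values as JSON. arm_command: Moves the arm, as the interface text tells. Its arguments: {"type":"object","properties":{"deltas":{"type":"array"}},"required":["deltas"]}

```bash
mkdir -p pics
cat > h.py <<'E'
from cell import manip, imaging
import cv2, numpy as np
from scipy.spatial.transform import Rotation as R
def cap(n,f):
    c=imaging.capture(n); cv2.imwrite(f'pics/{f}.png',c['img']); np.save(f'pics/{f}.npy',{k:c[k] for k in c if k!='img'},allow_pickle=True); return c
def rot(a):
    a=np.array(a,float)
    return a if a.shape==(3,3) else (R.from_rotvec(a).as_matrix() if a.size==3 else R.from_quat(a).as_matrix())
def ray(c,u,v):
    d=np.array([(u-c['cx'])/c['fx'],-(v-c['cy'])/c['fy'],-1.]); return np.array(c['position']),rot(c['attitude'])@d
def atz(c,u,v,z):
    p,d=ray(c,u,v); return p+d*(z-p[2])/d[2]
def proj(c,P):
    q=(np.array(P)-c['position'])@rot(c['attitude']); return np.array([c['cx']-c['fx']*q[...,0]/q[...,2],c['cy']+c['fy']*q[...,1]/q[...,2]]).T
E
python3 - <<'E'
from h import *
a=cap('top','t0');b=cap('scene','s0')
print({k:a[k] for k in a if k!='img'},{k:b[k] for k in b if k!='img'})
print(manip.get_obs())
cv2.imwrite('pics/both.png',np.hstack([cv2.resize(x['img'],(400,300)) for x in(a,b)]))
cv2.imwrite('pics/t0b.png',cv2.resize(a['img'],(800,600),interpolation=cv2.INTER_CUBIC))
cv2.imwrite('pics/s0b.png',cv2.resize(b['img'],(800,600),interpolation=cv2.INTER_CUBIC))
E
```

```text
{'fx': 390.9513563010139, 'fy': 390.9513563010139, 'cx': 256.208930014035, 'cy': 192.74557673702174, 'position': array([ 0.35709408, -0.01707302,  0.96057383]), 'attitude': array([ 0.19448138, -0.16705285, -1.46846955])} {'fx': 383.40902679828724, 'fy': 383.40902679828724, 'cx': 251.4106066271955, 'cy': 194.09190644384756, 'position': array([0.92452043, 0.58908918, 0.84313316]), 'attitude': array([0.28797183, 0.93165742, 2.38539764])}
{'clock': 0.1, 'joint_pos': array([-1.32313770e+00,  8.78872803e-02,  1.37203388e+00, -1.50936078e-05,
        1.68358380e+00, -1.03091170e-01]), 'joint_velocities': array([ 1.25715769e-03,  1.52809675e-05, -3.21436638e-03, -1.16880427e-03,
        1.00186328e-03,  4.76242282e-04]), 'effort': array([ 2.25751239e-03, -3.41251945e+01, -3.03302872e+01,  7.19424058e-02,
        3.03787517e-02, -9.98526343e-05]), 'position': array([ 0.18887108, -0.51609752,  0.22345292]), 'tool_rot': array([-3.09152785e+00, -5.47801405e-01,  2.40292939e-04]), 'contact_force': array([-0.11224269,  0.46966356,  0.32768583]), 'moment': array([ 0.00259251,  0.02553897, -0.01248917]), 'grasp_force': 0.0, 'opening': 0.09391398229381251}
```

View pics/t0b.png

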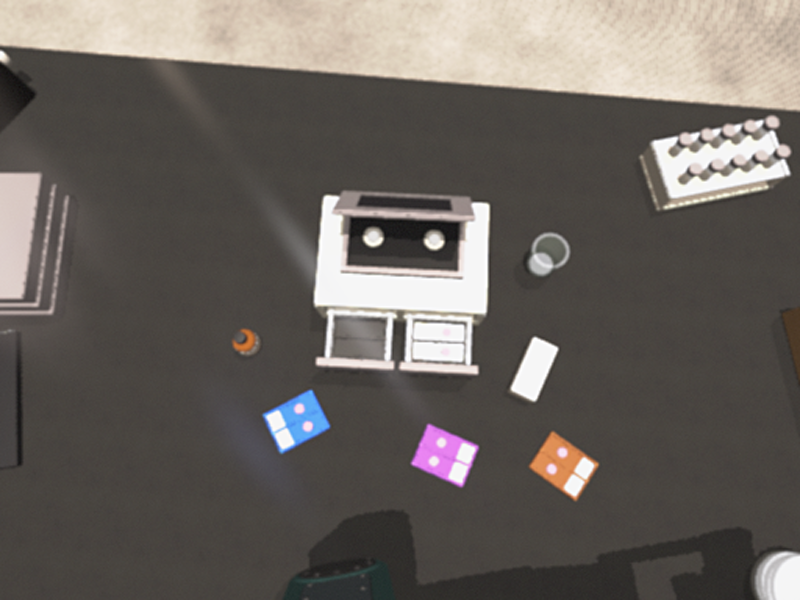

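View pics/s0b.png

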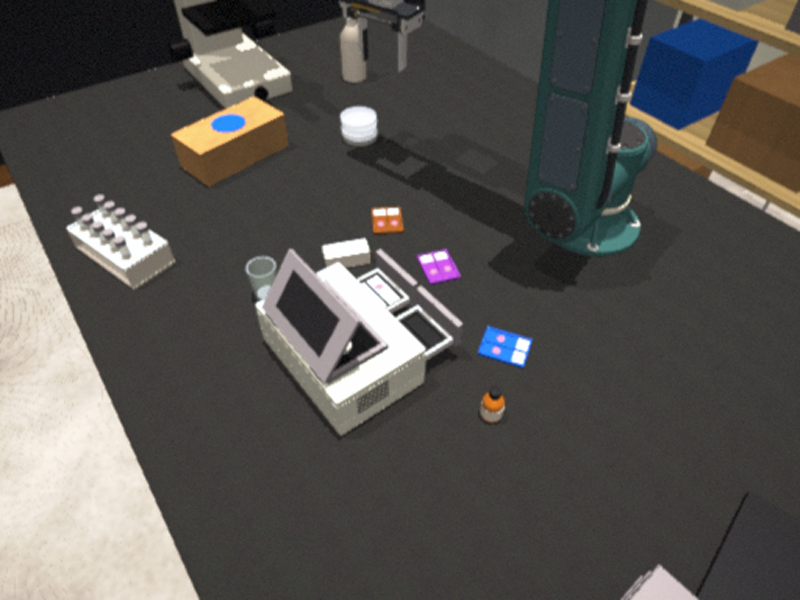

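Top view: the slides lie in the right tray, whose panel's top edge runs (402,366)–(477,371). The left tray is empty. The roof corners are about (323,196), (490,203), (488,314) and (316,306), and the hood is raised at about (342..472, 193..218).

Run:
```python
from h import *
a=np.load('pics/t0.npy',allow_pickle=True).item()
i=cv2.imread('pics/t0.png')
cv2.imwrite('pics/c1.png',cv2.resize(i[115:245,195:320],None,fx=4.6,fy=4.6,interpolation=cv2.INTER_CUBIC))
s=1.5625
for n,u,v,z in [('bl',323,196,.1),('br',490,203,.1),('fr',488,314,.1),('fl',316,306,.1),('pR_l',402,368,.09),('pR_r',477,372,.09),('pL_l',317,362,.09),('pL_r',394,367,.09),('box',534,369,.035),('jar',550,250,.075),('bottle',245,342,.05),('blue',296,421,0),('purple',445,455,0)]:
    print(n,atz(a,u/s,v/s,z).round(4))
```

```text
bl [0.7122 0.1401 0.1   ]
br [ 0.7243 -0.1116  0.1   ]
fr [ 0.5535 -0.1193  0.1   ]
fl [0.5419 0.1289 0.1   ]
pR_l [ 0.4655 -0.0033  0.09  ]
pR_r [ 0.4699 -0.1102  0.09  ]
pL_l [0.4625 0.1187 0.09  ]
pL_r [0.4658 0.0082 0.09  ]
box [ 0.4898 -0.2017  0.035 ]
jar [ 0.6673 -0.2097  0.075 ]
bottle [0.4871 0.2372 0.05  ]
blue [0.3794 0.1534 0.    ]
purple [ 0.3506 -0.0798  0.    ]
```

View pics/c1.png

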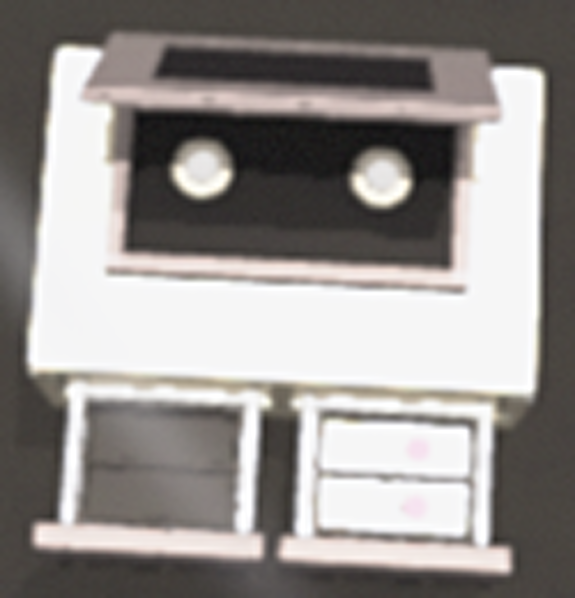

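Request:
arm_command([
  {"grip": 1, "travel": [0.4, 0.8, 0], "delta_rot": [0, 0, -0.03]},
  {"grip": 1, "travel": [0.8, 1.6, 0], "delta_rot": [0, 0, -0.06]},
  {"grip": 1, "travel": [1.2, 2.5, 0], "delta_rot": [0, 0, -0.1]},
  {"grip": 1, "travel": [1.6, 3.4, 0], "delta_rot": [0, 0, -0.15]},
  {"grip": 1, "travel": [2.0, 4.3, 0], "delta_rot": [0, 0, -0.2]},
  {"grip": 1, "travel": [2.4, 5.2, 0], "delta_rot": [0, 0, -0.25]},
  {"grip": 1, "travel": [2.8, 6.1, 0], "delta_rot": [0, 0, -0.3]},
  {"grip": 1, "travel": [3.2, 6.9, 0], "delta_rot": [0, 0, -0.303]},
  {"grip": 1, "travel": [3.67, 7.6, 0], "delta_rot": [0, 0, -0.303]},
  {"grip": 1, "travel": [3.67, 7.6, 0], "delta_rot": [0, 0, -0.303]},
])

```text
clock: 1.35
position: [0.4098, -0.0579, 0.2239]
tool_rot: [-3.14, -0.085, 0.002]
contact_force: [-1.1, -1.2, 0.7]
opening: 0.0007
grasp_force: 0.0
```

Request:
arm_command([
  {"grip": 1, "travel": [0, 0, -0.7], "delta_rot": [0, 0, 0]},
  {"grip": 1, "travel": [0, 0, -1.4], "delta_rot": [0, 0, 0]},
  {"grip": 1, "travel": [0, 0, -2.1], "delta_rot": [0, 0, 0]},
  {"grip": 1, "travel": [0, 0, -2.67], "delta_rot": [0, 0, 0]},
  {"grip": 1, "travel": [0, 0, -2.67], "delta_rot": [0, 0, 0]},
])

```text
clock: 1.98
position: [0.406, -0.0609, 0.0614]
tool_rot: [-3.139, -0.072, 0.012]
contact_force: [-0.7, 0.0, 0.9]
opening: 0.0005
grasp_force: 0.0
```

Run:
```python
from h import *
o=manip.get_obs();print(o['position'],o['tool_rot'],o['contact_force'])
b=cap('scene','s1');w=cap('wrist','w1')
print({k:w[k] for k in w if k!='img'})
cv2.imwrite('pics/c2.png',np.hstack([cv2.resize(b['img'][130:290,130:330],(400,320),interpolation=cv2.INTER_CUBIC),cv2.resize(w['img'],(400,320))]))
```

```text
[ 0.40602686 -0.06085465  0.0613573 ] [-3.13900207 -0.07240572  0.01184776] [-0.66467396  0.0127581   0.92858603]
{'fx': 297.3186396354542, 'fy': 297.3186396354542, 'cx': 253.22458301760523, 'cy': 191.07444240790534, 'position': array([ 0.48188367, -0.05729694,  0.22416547]), 'attitude': array([-0.21222874,  0.20208573, -1.51519098])}
```

View pics/c2.png

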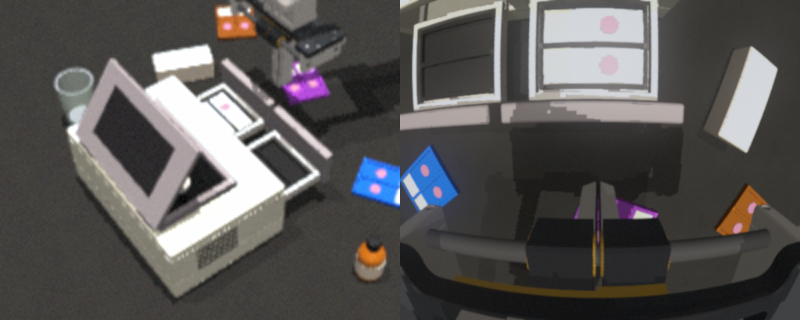

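Run:
```python
from h import *
t=np.load('pics/t0.npy',allow_pickle=True).item();s=np.load('pics/s0.npy',allow_pickle=True).item()
Y=R.from_euler('z',.048).as_matrix();C=np.array([.633,.0095,0])
print(195+291/4.6,115+90/4.6)
for th in np.arange(.7,1.16,.05):
    c,q=np.cos(th),np.sin(th)
    P=lambda l,y,h:C+Y@np.array([.08-l*c+(-q)*0-h*q,y,.112+l*q+h*c]) # outer normal leans forward? 
    P=lambda l,y,h:C+Y@np.array([.08-l*c+h*q,y,.112+l*q+h*c])
    E=np.array([P(.115,.095,.008),P(.115,0,.008),P(.115,-.095,.008)])
    print(th.round(2),E[1].round(3),((proj(t,E)-[195,115])*4.6).round(0).tolist(),(proj(s,E)*1.5625).round(0).tolist())
```

```text
258.2608695652174 134.56521739130434
0.7 [0.63  0.009 0.192] [[82.0, 151.0], [292.0, 160.0], [503.0, 169.0]] [[373.0, 319.0], [336.0, 282.0], [303.0, 248.0]]
0.75 [0.634 0.01  0.196] [[82.0, 140.0], [293.0, 149.0], [504.0, 158.0]] [[370.0, 318.0], [334.0, 281.0], [301.0, 248.0]]
0.8 [0.639 0.01  0.2  ] [[82.0, 128.0], [293.0, 137.0], [506.0, 146.0]] [[368.0, 318.0], [331.0, 280.0], [298.0, 247.0]]
0.85 [0.643 0.01  0.204] [[81.0, 115.0], [294.0, 124.0], [507.0, 133.0]] [[365.0, 318.0], [328.0, 280.0], [295.0, 246.0]]
0.9 [0.648 0.01  0.207] [[81.0, 103.0], [294.0, 112.0], [508.0, 121.0]] [[362.0, 318.0], [326.0, 280.0], [293.0, 246.0]]
0.95 [0.653 0.01  0.21 ] [[81.0, 90.0], [295.0, 99.0], [509.0, 108.0]] [[360.0, 318.0], [323.0, 280.0], [290.0, 246.0]]
1.0 [0.658 0.011 0.213] [[81.0, 77.0], [295.0, 86.0], [510.0, 95.0]] [[357.0, 318.0], [320.0, 280.0], [287.0, 246.0]]
1.05 [0.663 0.011 0.216] [[82.0, 64.0], [296.0, 73.0], [511.0, 82.0]] [[353.0, 318.0], [317.0, 280.0], [284.0, 246.0]]
1.1 [0.668 0.011 0.218] [[82.0, 51.0], [296.0, 60.0], [511.0, 69.0]] [[350.0, 319.0], [313.0, 280.0], [281.0, 246.0]]
1.15 [0.673 0.011 0.22 ] [[82.0, 37.0], [297.0, 46.0], [512.0, 55.0]] [[347.0, 320.0], [310.0, 281.0], [277.0, 246.0]]
```

Request:
arm_command([
  {"grip": 1, "travel": [0, 0, 0.1], "delta_rot": [0, -0.17, 0]},
  {"grip": 1, "travel": [0, 0, 0.2], "delta_rot": [0, -0.34, 0]},
  {"grip": 1, "travel": [0, 0, 0.2], "delta_rot": [0, -0.5, 0]},
  {"grip": 1, "travel": [0.2, 0, 0.2], "delta_rot": [0, -0.5, 0]},
  {"grip": 1, "travel": [0.4, 0.02, 0.2], "delta_rot": [0, -0.5, 0]},
  {"grip": 1, "travel": [0.5, 0.03, 0.2], "delta_rot": [0, -0.5, 0]},
  {"grip": 1, "travel": [0.6, 0.03, 0.2], "delta_rot": [0, -0.5, 0]},
  {"grip": 1, "travel": [0.7, 0.04, 0.2], "delta_rot": [0, -0.5, 0]},
  {"grip": 1, "travel": [0.8, 0.04, 0.2], "delta_rot": [0, -0.5, 0]},
])

```text
clock: 3.2
position: [0.4574, -0.0579, 0.076]
tool_rot: [3.033, 0.073, 0.772]
contact_force: [-1.3, 0.6, 0.9]
opening: 0.0003
grasp_force: 1.1
```

Request:
arm_command([
  {"grip": 1, "travel": [0.1, 0.005, 0], "delta_rot": [0, 0, 0]},
  {"grip": 1, "travel": [0.2, 0.01, 0], "delta_rot": [0, 0, 0]},
  {"grip": 1, "travel": [0.3, 0.015, 0], "delta_rot": [0, 0, 0]},
  {"grip": 1, "travel": [0.4, 0.02, 0], "delta_rot": [0, 0, 0]},
])

```text
clock: 3.7
position: [0.4814, -0.0569, 0.0761]
tool_rot: [3.032, 0.072, 0.773]
contact_force: [-2.2, 0.1, 1.6]
opening: 0.0008
grasp_force: 1.1
```

Request:
arm_command([
  {"grip": 1, "travel": [0.1, 0.005, 0], "delta_rot": [0, 0, 0]},
  {"grip": 1, "travel": [0.2, 0.01, 0], "delta_rot": [0, 0, 0]},
  {"grip": 1, "travel": [0.3, 0.015, 0], "delta_rot": [0, 0, 0]},
  {"grip": 1, "travel": [0.4, 0.02, 0], "delta_rot": [0, 0, 0]},
  {"grip": 1, "travel": [0.5, 0.025, 0], "delta_rot": [0, 0, 0]},
  {"grip": 1, "travel": [0.6, 0.03, 0], "delta_rot": [0, 0, 0]},
])

```text
clock: 4.45
position: [0.5176, -0.0552, 0.0762]
tool_rot: [3.031, 0.072, 0.774]
contact_force: [-2.2, -0.3, -0.2]
opening: 0.0004
grasp_force: 1.1
```

Request:
arm_command([
  {"grip": 1, "travel": [0.05, 0.002, 0], "delta_rot": [0, 0, 0]},
  {"grip": 1, "travel": [0.1, 0.005, 0], "delta_rot": [0, 0, 0]},
])

```text
clock: 4.7
position: [0.5234, -0.0549, 0.0763]
tool_rot: [3.031, 0.072, 0.774]
contact_force: [-1.4, -1.9, -0.5]
opening: 0.0005
grasp_force: 1.1
```

Request:
arm_command([
  {"grip": 1, "travel": [0.05, 0.002, 0], "delta_rot": [0, 0, 0]},
  {"grip": 1, "travel": [0.1, 0.005, 0], "delta_rot": [0, 0, 0]},
])

```text
clock: 4.95
position: [0.5275, -0.0548, 0.0758]
tool_rot: [3.033, 0.075, 0.766]
contact_force: [-24.7, -3.6, 15.9]
opening: 0.0004
grasp_force: 11.8
```

Request:
arm_command([
  {"grip": 1, "travel": [0.05, 0.002, 0], "delta_rot": [0, 0, 0]},
])

```text
clock: 5.08
position: [0.5281, -0.0548, 0.0757]
tool_rot: [3.035, 0.077, 0.757]
contact_force: [-42.6, -4.9, 30.7]
opening: 0.0005
grasp_force: 21.4
```

Run:
```python
from h import *
b=cap('scene','s2');w=cap('top','t2')
cv2.imwrite('pics/c3.png',np.hstack([cv2.resize(b['img'][130:290,130:330],(400,320),interpolation=cv2.INTER_CUBIC),cv2.resize(w['img'][115:245,190:350],(400,320),interpolation=cv2.INTER_CUBIC)]))
```

```text
(no output)
```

View pics/c3.png

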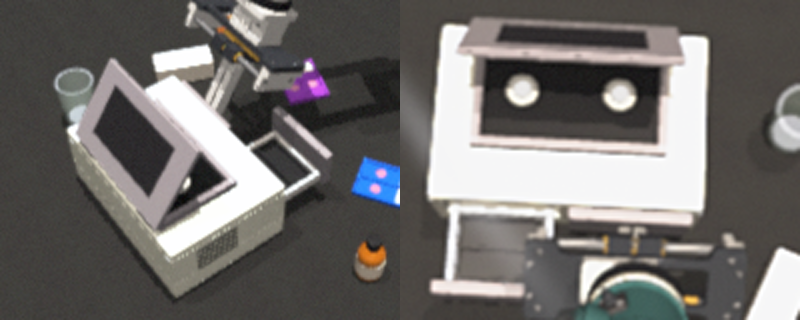

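Tray home: the force rises at the stop, and the right panel is flush in both views with the left tray still out. Next I back off and go to the hood, which is at about 0.97 rad.

Request:
arm_command([
  {"grip": 1, "travel": [-0.4, 0, 0], "delta_rot": [0, 0, 0]},
  {"grip": 1, "travel": [-1.0, 0, 0.2], "delta_rot": [0, 0, 0]},
  {"grip": 1, "travel": [-1.2, 0, 1.0], "delta_rot": [0, 0, 0]},
  {"grip": 1, "travel": [-1.2, 0, 1.9], "delta_rot": [0, 0.15, 0]},
  {"grip": 1, "travel": [-1.2, 0, 2.8], "delta_rot": [0, 0.3, 0]},
  {"grip": 1, "travel": [-1.2, 0.3, 3.7], "delta_rot": [0, 0.45, 0]},
  {"grip": 1, "travel": [-0.5, 0.7, 4.0], "delta_rot": [0, 0.5, 0]},
  {"grip": 1, "travel": [0.3, 1.0, 4.0], "delta_rot": [0, 0.5, 0]},
  {"grip": 1, "travel": [0.8, 1.1, 4.0], "delta_rot": [0, 0.5, 0]},
  {"grip": 1, "travel": [0.8, 1.1, 4.0], "delta_rot": [0, 0.5, 0]},
])

```text
clock: 6.42
position: [0.5819, 0.0126, 0.3146]
tool_rot: [-3.14, -0.078, 0.002]
contact_force: [-0.3, 0.3, 0.3]
opening: 0.0003
grasp_force: 0.0
```

Run:
```python
from h import *
o=manip.get_obs();print(o['position'],o['tool_rot'],o['contact_force'])
b=cap('scene','s3');w=cap('wrist','w3')
cv2.imwrite('pics/c4.png',np.hstack([cv2.resize(b['img'][100:290,110:330],(400,345),interpolation=cv2.INTER_CUBIC),cv2.resize(w['img'],(400,345))]))
```

```text
[0.58194397 0.01256506 0.31459599] [-3.13964959e+00 -7.77839786e-02  2.31758943e-03] [-0.31160623  0.34965991  0.25114286]
```

View pics/c4.png

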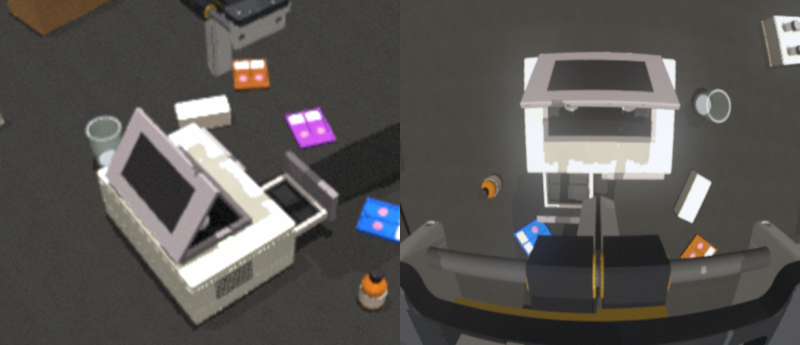

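The right tray is shut and the left is out; the hood is untouched.

Request:
arm_command([
  {"grip": 1, "travel": [0.75, 0, 0], "delta_rot": [0, 0, 0]},
  {"grip": 1, "travel": [1.48, 0, 0], "delta_rot": [0, 0, 0]},
  {"grip": 1, "travel": [1.48, 0, -0.5], "delta_rot": [0, 0, 0]},
  {"grip": 1, "travel": [1.48, 0, -1.1], "delta_rot": [0, 0, 0]},
  {"grip": 1, "travel": [1.48, 0, -1.3], "delta_rot": [0, 0, 0]},
  {"grip": 1, "travel": [1.48, 0, -1.4], "delta_rot": [0, 0, 0]},
])

```text
clock: 7.28
position: [0.6685, 0.0113, 0.2331]
tool_rot: [3.141, 0.074, 0.002]
contact_force: [0.5, 0.1, -0.5]
opening: 0.0002
grasp_force: 0.0
```

Request:
arm_command([
  {"grip": 1, "travel": [0.03, 0, -0.12], "delta_rot": [0, 0, 0]},
  {"grip": 1, "travel": [0.03, 0, -0.25], "delta_rot": [0, 0, 0]},
  {"grip": 1, "travel": [-0.05, 0, -0.35], "delta_rot": [0, 0, 0]},
  {"grip": 1, "travel": [-0.15, 0, -0.45], "delta_rot": [0, 0, 0]},
  {"grip": 1, "travel": [-0.3, 0, -0.55], "delta_rot": [0, 0, 0]},
])

```text
clock: 7.9
position: [0.651, 0.0115, 0.1991]
tool_rot: [3.14, 0.075, 0.002]
contact_force: [1.6, -0.5, 0.3]
opening: 0.0007
grasp_force: 0.8
```

Run:
```python
from h import *
o=manip.get_obs();print(o['position'],o['contact_force'])
b=cap('scene','s4')
cv2.imwrite('pics/c5.png',cv2.resize(b['img'][90:290,100:330],(690,600),interpolation=cv2.INTER_CUBIC))
```

```text
[0.65096069 0.01154145 0.19906927] [ 1.57087373 -0.53782854  0.25729119]
```

View pics/c5.png

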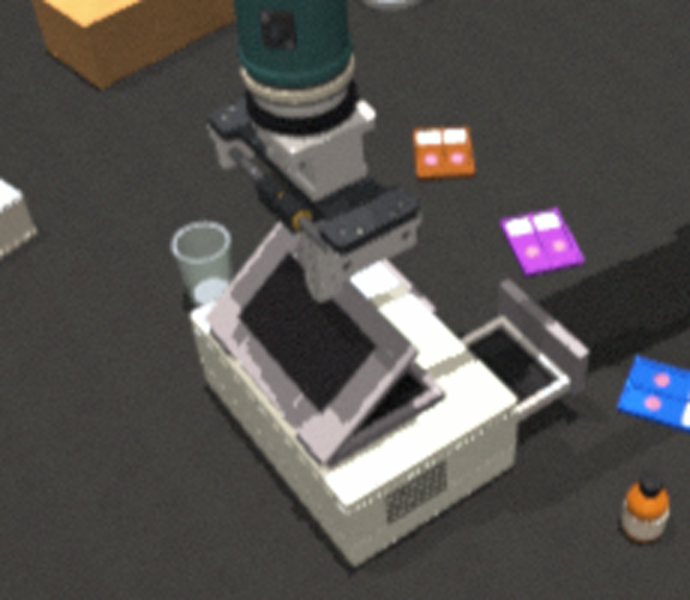

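The fingertips are on the outer face and the hood is going down (about 0.7 rad). I carry on along the arc.

Request:
arm_command([
  {"grip": 1, "travel": [-0.1, 0, -0.1], "delta_rot": [0, 0, 0]},
  {"grip": 1, "travel": [-0.2, 0, -0.2], "delta_rot": [0, 0, 0]},
  {"grip": 1, "travel": [-0.28, 0, -0.33], "delta_rot": [0, 0, 0]},
  {"grip": 1, "travel": [-0.34, 0, -0.45], "delta_rot": [0, 0, 0]},
  {"grip": 1, "travel": [-0.4, 0, -0.58], "delta_rot": [0, 0, 0]},
  {"grip": 1, "travel": [-0.43, 0, -0.7], "delta_rot": [0, 0, 0]},
  {"grip": 1, "travel": [-0.46, 0, -0.8], "delta_rot": [0, 0, 0]},
  {"grip": 1, "travel": [-0.46, 0, -0.88], "delta_rot": [0, 0, 0]},
])

```text
clock: 8.95
position: [0.6228, 0.0117, 0.146]
tool_rot: [-3.141, -0.075, 0.002]
contact_force: [-0.5, 0.3, 1.7]
opening: 0.0002
grasp_force: 0.6
```

Request:
arm_command([
  {"grip": 1, "travel": [0, 0, -0.05], "delta_rot": [0, 0, 0]},
  {"grip": 1, "travel": [0, 0, -0.1], "delta_rot": [0, 0, 0]},
])

```text
clock: 9.2
position: [0.6232, 0.0117, 0.1403]
tool_rot: [-3.141, -0.075, 0.001]
contact_force: [-0.4, -0.0, 1.9]
opening: 0.0
grasp_force: 0.6
```

Request:
arm_command([
  {"grip": 1, "travel": [0, 0, -0.05], "delta_rot": [0, 0, 0]},
])

```text
clock: 9.32
position: [0.6234, 0.0117, 0.1391]
tool_rot: [3.141, 0.075, 0.001]
contact_force: [-5.1, 1.2, 12.7]
opening: 0.0006
grasp_force: 6.6
```

Request:
arm_command([
  {"grip": 1, "travel": [0, 0, -0.03], "delta_rot": [0, 0, 0]},
  {"grip": 1, "travel": [0, 0, -0.03], "delta_rot": [0, 0, 0]},
])

```text
clock: 9.57
position: [0.6234, 0.0117, 0.1391]
tool_rot: [3.14, 0.075, 0.003]
contact_force: [-6.2, -0.1, 10.6]
opening: 0.0008
grasp_force: 5.6
```

Request:
arm_command([
  {"grip": 1, "travel": [0, 0, -0.06], "delta_rot": [0, 0, 0]},
  {"grip": 1, "travel": [0, 0, -0.06], "delta_rot": [0, 0, 0]},
])

```text
clock: 9.82
position: [0.6234, 0.0117, 0.1389]
tool_rot: [3.14, 0.075, 0.006]
contact_force: [-10.2, -0.1, 21.3]
opening: 0.0004
grasp_force: 10.6
```

Request:
arm_command([
  {"grip": 1, "travel": [0, 0, 0.3], "delta_rot": [0, 0, 0]},
  {"grip": 1, "travel": [0, 0, 1.2], "delta_rot": [0, 0, 0]},
  {"grip": 1, "travel": [-0.8, 0, 2.2], "delta_rot": [0, 0, 0]},
  {"grip": 1, "travel": [-1.8, 0, 2.6], "delta_rot": [0, 0, 0]},
  {"grip": 1, "travel": [-2.6, -0.8, 2.6], "delta_rot": [0, 0, 0]},
  {"grip": 1, "travel": [-3.2, -1.5, 2.6], "delta_rot": [0, 0, 0]},
  {"grip": 1, "travel": [-3.6, -2.2, 2.6], "delta_rot": [0, 0, 0]},
  {"grip": 1, "travel": [-3.6, -2.2, 2.6], "delta_rot": [0, 0, 0]},
])

```text
clock: 10.82
position: [0.4061, -0.1229, 0.2885]
tool_rot: [3.14, 0.065, 0.002]
contact_force: [0.3, 0.3, 0.6]
opening: 0.0005
grasp_force: 0.0
```

Run:
```python
from h import *
b=cap('scene','s5');w=cap('top','t5')
cv2.imwrite('pics/c6.png',np.hstack([cv2.resize(b['img'][100:290,120:330],(400,362),interpolation=cv2.INTER_CUBIC),cv2.resize(w['img'][110:270,180:357],(400,362),interpolation=cv2.INTER_CUBIC)]))
```

```text
(no output)
```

View pics/c6.png

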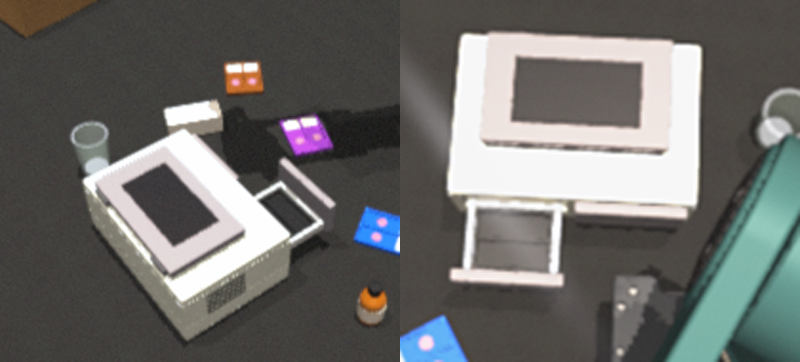

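The hood lies flat and shut, the right tray is flush, the left tray is still out, and the bystanders haven't moved.

```bash
python3 -c "
from cell import manip
print(manip.close_job())"
```

```text
the job is handed in; nothing more can be done
None
```

The right tray, which holds the slides, is pushed home to its stop and the hood is pushed fully shut; the left tray with the empty carrier is still out, nothing around the scanner moved in the final pictures, and the job was handed in at about 11 s.

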